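# Load spray bottles past the pawl and shut the keeper

### The arm

A 6-joint arm with a two-finger parallel gripper is mounted at the origin on the work surface. World frame = base frame: x ahead of the robot, y to its left, z up, the work surface at z = 0. Lengths are in m, angles in rad, forces in N, time in s.
With the tool pointing down it reaches from about 0.275 to 0.75 m from the base axis. Payload 10.2 kg.
Tool frame: the origin (TCP) lies midway between the tips of the shut fingers; the grasp point (between the pads) lies 19 mm behind it; z points along the fingers, y is the line along which they close (so a half turn about z gives the same grasp; the last joint's range is limited). The gripper opens to 85 mm and grips with 20 to 120 N. Pads are 22 mm wide; open, the fingers measure 114 mm over their backs; the gripper's body (76 mm by 85 mm) begins 54 mm behind the grasp point. The pads swing forward as they close: fully open they stand 13 mm farther back than shut.
Start: joints at [-1.445, 0.313, 1.498, -0, 1.331, -0.223], TCP at [0.179, -0.493, 0.231] pointing down, gripper open.
Joint ranges: [-2.94, 2.94], [-0.97, 2.17], [0.19, 2.56], [-1.23, 4.37], [0.02, 3.11], [-2.88, 2.88]. Speed limits (rad/s): [2.39, 2.39, 3.01, 3.14, 3.14, 3.14].

### API

Orientations are given as a rotation vector (axis times angle).
In Python, from cell import state, grab_frame, camera_params, workorder gives the robot as it stands.
- The arm moves only by the tool drive_tool, never from a script. Its argument "deltas" is a list of rows, each an object with "travel": the shift along the tool's x, y, z in m, a list of three; "dr": the turn, a rotation vector about the tool's x, y, z in degrees, a list of three. A call has exactly 5 rows; each row is the pose to reach, as a shift and turn from the pose commanded when the call began, along the tool's axes at that moment; what a row does not reach only later rows make up. A row lasts 1/8 s, in which the tool goes at most 62.5 mm and 10.7 degrees, less where a joint would pass 70% of its speed; a pose out of reach is approached as far as the arm can. A call with a gripper value outside its range is refused whole. "gripper" is the finger opening in m, from 0 to 0.0854, set as the call begins (left out, the last holds). The fingers move at their own pace and stop on an object; "squeeze" is the grip in N (left out, the last holds). Time passes only in rows, so rows that repeat a pose let the fingers close, or fill a call up. It gives the time, the measured TCP pose, the force, the opening and the grip force at its end, in the units of the state.
- state(): the state, without advancing time (a new reading comes with each control period).
- grab_frame(name): name is "scene" or "top" or "wrist"; returns (picture, depth): 480x640x3 uint8, blue, green, red; 480x640 float32, m along the optical axis (not along the pixel's ray), 0 where there is no reading.
- camera_params(name): a dict with "mtx" (3x3 intrinsics, pixels), "D" ([k1, k2, p1, p2, k3] as OpenCV has them; the pictures are not rectified), "T" (4x4, takes a point from camera to world coordinates). Camera axes: x right, y down, z forward; pixel columns grow to the right and rows downward; lengths in m; the calibration is good to about 2 mm. A picture is of the moment at which its call begins: read the wrist's pose just before it. camera_params takes no time and is no camera call; for the wrist camera it gives the pose at the moment of the call.
- workorder.job_done(): hands the job in; it is judged then, once.
The state is a dict: "time_s": time; "q": joint angles; "joint_velocities": joint speeds; "joint_efforts": joint torques, N m; "tcp_pos": TCP position; "tcp_rot": TCP orientation; "contact_force": force on the tool from outside, world axes, zero at the start; "wrist_torque": the same for the moment, N m; "width": opening from 0.0 (shut) to 1.0 (fully open); "grasp_force": force on a finger pad.
Only numpy, scipy, OpenCV 4.12 (cv2) and the standard library are available. Lean on these libraries where they do the work, as an engineer would, in place of code of your own. Each camera call takes 0.05 s, during which the arm holds its last target. There are 200 camera calls.

### The job

Swing the keeper bar clear of the loading rack's mouth, then take every violet bottle out of the carton and slide it, upright, into the lane until the orange pawl has clicked shut behind it. When all the violet bottles are in, swing the keeper bar fully shut so that it is held behind its detent. Leave the white bottle in the carton and everything else on the table where it is.

Things in the scene. Friction and masses are not known exactly. Their poses are not given: they have to be found in the camera images.
- violet1: violet spray bottle, loose, standing upright: fixed in a black weighted foot 36 mm in diameter and 22 mm high; body 33 mm in diameter up to 66 mm; tall cap 22 mm in diameter from 66 to 112 mm height. 60 to 110 g, most of it in the foot; sturdy, hold the cap with 30 to 40 N while sliding. Origin: centre of the underside. Starts in the carton; may be absent (None).
- violet2: violet spray bottle, loose, standing upright: fixed in a black weighted foot 36 mm in diameter and 22 mm high; body 33 mm in diameter up to 66 mm; tall cap 22 mm in diameter from 66 to 112 mm height. 60 to 110 g, most of it in the foot; sturdy, hold the cap with 30 to 40 N while sliding. Origin: centre of the underside. Starts in the carton; may be absent (None).
- violet3: violet spray bottle, loose, standing upright: fixed in a black weighted foot 36 mm in diameter and 22 mm high; body 33 mm in diameter up to 66 mm; tall cap 22 mm in diameter from 66 to 112 mm height. 60 to 110 g, most of it in the foot; sturdy, hold the cap with 30 to 40 N while sliding. Origin: centre of the underside. Starts in the carton; may be absent (None).
- violet4: violet spray bottle, loose, standing upright: fixed in a black weighted foot 36 mm in diameter and 22 mm high; body 33 mm in diameter up to 66 mm; tall cap 22 mm in diameter from 66 to 112 mm height. 60 to 110 g, most of it in the foot; sturdy, hold the cap with 30 to 40 N while sliding. Origin: centre of the underside. Starts in the carton; may be absent (None).
- violet5: violet spray bottle, loose, standing upright: fixed in a black weighted foot 36 mm in diameter and 22 mm high; body 33 mm in diameter up to 66 mm; tall cap 22 mm in diameter from 66 to 112 mm height. 60 to 110 g, most of it in the foot; sturdy, hold the cap with 30 to 40 N while sliding. Origin: centre of the underside. Starts in the carton; may be absent (None).
- white: white spray bottle, loose, standing upright: fixed in a black weighted foot 36 mm in diameter and 22 mm high; body 33 mm in diameter up to 66 mm; tall cap 22 mm in diameter from 66 to 112 mm height. 60 to 110 g, most of it in the foot; sturdy, hold the cap with 30 to 40 N while sliding. Origin: centre of the underside. Starts in the carton and stays there.
- carton: fixed open low cardboard carton, 210 (x) by 270 (y) mm, 42 mm high, walls and floor 4 mm. Origin: centre of its underside. The bottles stand upright on its floor, at least 65 mm apart, their caps well above its rim.
- rack: fixed rack. x: along the lane, mouth to end stop; y: left when looking along x; z up. Origin: on the table beside the resting pawl's tip, lane centre line. Base plate x -120 to +220, y -75 to +75 mm; on it a slick pale strip (y -45 to +45), the lane floor, top at 6 mm. Walls 40 mm apart from x = -35 mm, tops at 77 mm; flared lead-ins from x -57 mm, 56 mm high, 66 mm apart at the start.
- lane_mouth (a point): point on the slick strip's top, lane centre line, rack x = -60 mm, just outside the lane; axes as the rack's. The shut keeper lies across here. A bottle stood on the strip with its origin at rack x = -68 mm or less (down to -100) is free of walls, lead-ins and rails: bottles enter the lane only from here, slid in +x.
- rail_slot (a point): start of the roof over the lane: middle of the slot between two blue rails, rack x = -30 mm, 83 mm above the table (their tops; undersides 77 mm). Slot 28 mm wide, up to the end stop (face at x = +215 mm, room for five bottles in a row). A bottle's body runs under the rails; its cap stands up 35 mm above them and can be held there, fingers on both sides (in rack y), while it is slid along.
- pawl (a joint): swing (rad) of the orange pawl (slippery nylon) in the right (-y) wall: 0 at rest, slanting into the lane leaving 22 mm; about 0.6 pressed aside by a bottle pushed in +x (1 to 3 N). It snaps back behind the bottle once the bottle's origin is past rack x = about +18 mm (push to +25 mm); it then blocks the way back. Later bottles push earlier ones on.
- keeper (a joint): swing (rad) of the steel keeper bar: 0 shut, straight across the mouth along -y; grows as its free end swings out towards -x, to 1.8; at 1.57 it points along -x, clear of the mouth. Bar 120 mm long, 10 mm thick, top 47 mm above the table. Light friction: stays where left. From 0.2 rad it rides over a sprung brass detent nose (a few N at the handle) that then holds it; stop at 0.
- keeper_handle (a point): top centre of the keeper bar's red upright round handle: 16 mm in diameter, from the bar (47 mm) up to 100 mm above the table, 75 mm from the hinge axis. Can be pinched from above and led along its arc.
- keeper_hinge (a point): point on the keeper bar's upright hinge axis, rack x = -60, y = +50 mm, 40 mm above the table; fixed, axes as the rack's.
- tape: yellow tape roll lying flat, 84 mm across, 24 mm high; bystander. Origin: centre of underside.
- flask: tall white bottle, 72 mm across, 190 mm high; bystander. Origin: centre of underside.
- reagent: clear jar with blue cap, 68 mm across, 130 mm high; bystander. Origin: centre of underside.
- beaker: glass beaker, 76 mm across, 100 mm high; bystander. Origin: centre of underside.
- funnel: steel funnel standing mouth down, 96 mm across, 75 mm high; bystander. Origin: centre of underside.

How it is judged:
By the outcome, as a careful person would: the job done as asked, in the order asked, and still so for the second after the job is handed in, with the robot touching nothing.
Of violet1, violet2, violet3, violet4, violet5 only 3 to 5 are there at a start; the rules pass over those that are not, and their reading is None.
At some moment in a run one of violet1, violet2, violet3, violet4, violet5 may be knocked a few centimetres aside while the robot is not near it.
It also fails if it takes over 210 s, if anything falls off the work surface, if the arm or the gripper's body presses on something with over 40 N, if the wrist force passes 120 N, or if a joint passes its speed limit or range.

## Working session

There is one attempt and no reset: what is moved stays moved. The work goes in short steps, Python scripts to look and compute and a tool call to move; the robot and the scene stay as the last step left them, time stands still between calls to the robot, and variables do not carry over. Pictures are saved under pics/ and viewed, at most 14 in all, crops included, and the job is handed in when it is done.

Besides the shell and the picture viewer there is one more tool, called after ">>>" as name(argument=value, ...) on one line, values as JSON. drive_tool: Moves the arm, as the interface text tells. Its arguments: {"type":"object","properties":{"deltas":{"type":"array","items":{"type":"object","properties":{"travel":{"type":"array","items":{"type":"number"}},"dr":{"type":"array","items":{"type":"number"}}}}},"gripper":{"type":"number"},"squeeze":{"type":"number"}},"required":["deltas"]}

```bash
ls; mkdir -p pics
python3 - <<'E'
from cell import *
import cv2, numpy as np
np.set_printoptions(precision=4,suppress=True)
s=state(); print(s)
for n in ["scene","top"]:
    im,d=grab_frame(n); cv2.imwrite(f"pics/{n}0.png",im); np.save(f"pics/{n}0.npy",d)
    p=camera_params(n); print(n,p)
E
```

```text
pics
{'time_s': 0.0, 'q': array([-1.4454,  0.3135,  1.4985,  0.    ,  1.331 , -0.2234]), 'joint_velocities': array([ 0.0013,  0.0004,  0.001 ,  0.0012, -0.0008,  0.0003]), 'joint_efforts': array([ -0.0011, -41.2266, -25.9745,  -0.0003,   0.004 ,   0.    ]), 'tcp_pos': array([ 0.1794, -0.4931,  0.2307]), 'tcp_rot': array([-3.0927, -0.5448, -0.0001]), 'contact_force': array([-0.1085,  0.032 ,  0.4452]), 'wrist_torque': array([-0.0486, -0.0385, -0.0207]), 'grasp_force': 0.0, 'width': 0.9992100789873745}
scene {'mtx': array([[523.7335,   0.    , 320.0251],
       [  0.    , 523.7335, 240.5196],
       [  0.    ,   0.    ,   1.    ]]), 'D': array([-0.1434,  0.    ,  0.    ,  0.    ,  0.    ]), 'T': array([[-0.3149,  0.579 , -0.7521,  1.3273],
       [ 0.9491,  0.1939, -0.2481,  0.2583],
       [ 0.0021, -0.7919, -0.6106,  0.7049],
       [ 0.    ,  0.    ,  0.    ,  1.    ]])}
top {'mtx': array([[544.7791,   0.    , 325.9191],
       [  0.    , 544.7791, 240.4957],
       [  0.    ,   0.    ,   1.    ]]), 'D': array([-0.1694,  0.    ,  0.    ,  0.    ,  0.    ]), 'T': array([[-0.0219, -0.9902,  0.1379,  0.4518],
       [-0.999 ,  0.0271,  0.0359,  0.0018],
       [-0.0393, -0.1369, -0.9898,  1.1037],
       [ 0.    ,  0.    ,  0.    ,  1.    ]])}
```

View pics/top0.png

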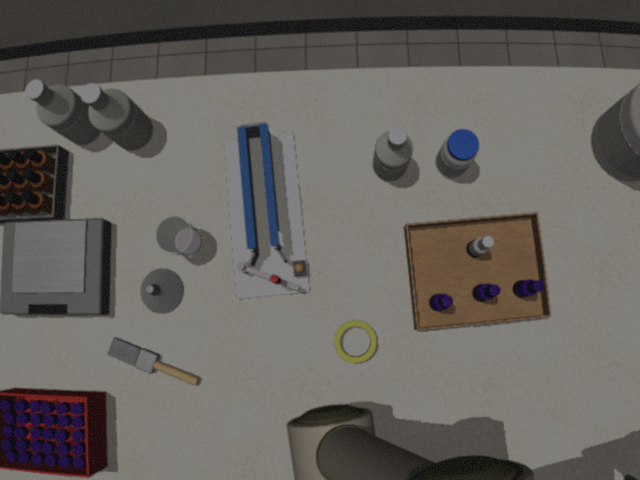

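View pics/scene0.png

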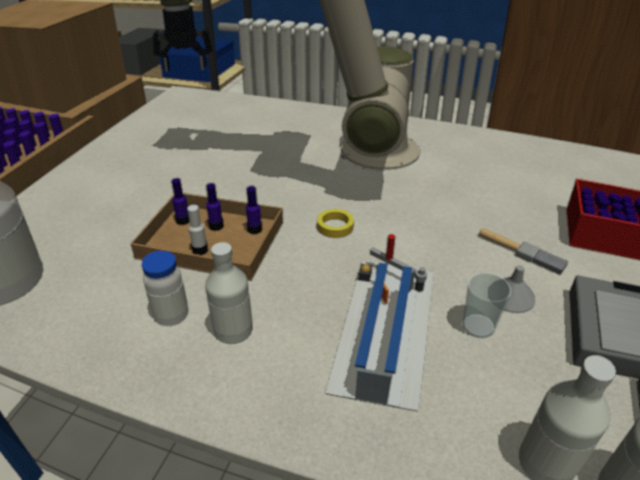

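The top view shows three violet caps in the carton (440,302), (487,292) and (528,288), and the white one at (482,245). The rack runs up the image, with blue rails from (250,248)/(278,248) to (242,128)/(266,128). The red keeper handle is at (275,279), the hinge near (245,268) and the brass detent at (299,268), so the bar is slightly ajar. The scene view agrees; the violet bottles in the red box are not part of the task.

```bash
cat > h.py <<'E'
from cell import *
import cv2, numpy as np
np.set_printoptions(precision=4,suppress=True)
def rays(p,uv):
    uv=np.asarray(uv,float).reshape(-1,1,2)
    n=cv2.undistortPoints(uv,p["mtx"],p["D"]).reshape(-1,2)
    return np.c_[n,np.ones(len(n))]
def toplane(p,uv,z):
    r=rays(p,uv)@p["T"][:3,:3].T; o=p["T"][:3,3]
    return o+r*((z-o[2])/r[:,2])[:,None]
def cloud(p,d):
    v,u=np.mgrid[0:480,0:640]; uv=np.c_[u.ravel(),v.ravel()]
    P=rays(p,uv)*d.reshape(-1,1)
    W=P@p["T"][:3,:3].T+p["T"][:3,3]; W[d.ravel()<=0]=np.nan
    return W.reshape(480,640,3)
def mask(im,name):
    h=cv2.cvtColor(im,cv2.COLOR_BGR2HSV)
    R=dict(violet=[(120,80,30),(150,255,255)],blue=[(100,120,40),(118,255,255)],red=[(0,150,60),(6,255,255)],
      orange=[(7,150,80),(20,255,255)])[name]
    m=cv2.inRange(h,np.array(R[0]),np.array(R[1]))
    if name=="red": m|=cv2.inRange(h,np.array((172,150,60)),np.array((180,255,255)))
    return m
def blobs(m,amin=8):
    n,l,st,c=cv2.connectedComponentsWithStats(m)
    return [(l==i,st[i],c[i]) for i in range(1,n) if st[i,4]>=amin]
def triang(pa,ua,pb,ub):
    A=[];b=[]
    for p,u in((pa,ua),(pb,ub)):
        r=(rays(p,u)@p["T"][:3,:3].T)[0]; r/=np.linalg.norm(r); M=np.eye(3)-np.outer(r,r); A.append(M); b.append(M@p["T"][:3,3])
    x=np.linalg.lstsq(np.vstack(A),np.hstack(b),rcond=None)[0]
    return x
E
python3 - <<'E'
from h import *
for n in ["top","scene"]:
    im=cv2.imread(f"pics/{n}0.png"); d=np.load(f"pics/{n}0.npy"); p=camera_params(n); W=cloud(p,d)
    for c in ["violet","blue","red","orange"]:
        for m,st,ce in blobs(mask(im,c)):
            P=W[m]; P=P[~np.isnan(P[:,0])]
            if len(P)<5: print(n,c,ce,st,"nodepth");continue
            if not(0.2<np.median(P[:,0])<0.85 and -0.45<np.median(P[:,1])<0.32): continue
            zt=np.percentile(P[:,2],92); T=P[P[:,2]>zt-0.006]
            print(n,c,ce.round(1),"area",st[4],"med",np.median(P,0),"ztop",zt.round(4),"topmean",T.mean(0),len(T))
            if c=="blue" and st[4]>300:
                xy=P[np.abs(P[:,2]-.083)<.006,:2]; r=cv2.minAreaRect(xy.astype(np.float32)); b=cv2.boxPoints(r); print("  rail box",r,b.tolist())
E
```

```text
top violet [530.  286.9] area 295 med [ 0.4947 -0.3438  0.0724] ztop 0.1166 topmean [ 0.4949 -0.3507  0.115 ] 101
top violet [486.7 291.3] area 284 med [ 0.4896 -0.26    0.0723] ztop 0.1166 topmean [ 0.49   -0.2664  0.1153] 99
top violet [441.3 301.5] area 261 med [ 0.4731 -0.1719  0.083 ] ztop 0.117 topmean [ 0.4743 -0.1775  0.1155] 108
top blue [268.9 183.4] area 988 med [0.7085 0.1468 0.0823] ztop 0.0848 topmean [0.7092 0.1472 0.0824] 944
  rail box ((0.710195004940033, 0.14703749120235443), (0.2425304651260376, 0.017156586050987244), 5.404303550720215) [[0.5886608958244324, 0.1441565304994583], [0.5902767777442932, 0.1270761936903], [0.8317291140556335, 0.14991845190525055], [0.8301132321357727, 0.16699878871440887]]
top blue [246.6 187.8] area 1007 med [0.7012 0.1914 0.0822] ztop 0.0847 topmean [0.7014 0.191  0.0824] 952
  rail box ((0.7058169841766357, 0.1918307989835739), (0.24358314275741577, 0.016793424263596535), 5.118582248687744) [[0.583761990070343, 0.1893281191587448], [0.5852602124214172, 0.17260165512561798], [0.8278719782829285, 0.19433347880840302], [0.8263737559318
[... 1187 characters left out ...]
87], [0.8343113660812378, 0.1509697437286377], [0.8329470157623291, 0.16655439138412476]]
scene blue [398.1 320.5] area 927 med [0.726  0.1937 0.0832] ztop 0.0848 topmean [0.72   0.1936 0.0832] 920
  rail box ((0.7074297666549683, 0.19303546845912933), (0.2441123127937317, 0.01586451381444931), 4.897497177124023) [[0.5851420164108276, 0.19051840901374817], [0.5864964723587036, 0.17471182346343994], [0.8297175168991089, 0.1955525279045105], [0.8283630609512329, 0.21135911345481873]]
scene red [390.  246.5] area 123 med [0.5311 0.1383 0.0792] ztop 0.1004 topmean [0.5288 0.1382 0.0992] 30
scene orange [385.7 293.2] area 33 med [0.6162 0.1534 0.0386] ztop 0.0445 topmean [0.6139 0.1509 0.0426] 17
```

```bash
cat >> h.py <<'E'
from scipy.spatial.transform import Rotation as Ro
YAW=np.deg2rad(5.1); O=np.array([0.6169,0.1618,0.])
RR=Ro.from_euler('z',YAW).as_matrix()
def w2r(P): return (np.asarray(P)-O)@RR
def r2w(P): return np.asarray(P)@RR.T+O
RT=RR@np.diag([1.,-1,-1])
def delta(target_rack):
    s=state(); R=Ro.from_rotvec(s["tcp_rot"]).as_matrix(); t=R.T@(r2w(target_rack)-s["tcp_pos"])
    dr=np.rad2deg(Ro.from_matrix(R.T@RT).as_rotvec())
    print("to",np.array(target_rack),"travel",t,"dr",dr.round(2)); return t
def where():
    s=state(); print("t",round(s["time_s"],2),"rack",w2r(s["tcp_pos"]),"F",s["contact_force"]@RR,"w",round(s["width"]*.0854,4),"grip",round(s["grasp_force"],1),"q",s["q"].round(2))
E
python3 - <<'E'
from h import *
where()
for n in [(0.4955,-0.3505,.116),(0.491,-0.266,.116),(0.4755,-0.1775,.116),(.525,.137,.1)]: print(n,w2r(n))
hg=w2r([.525,.137,.1]); delta([hg[0],hg[1],.16])
im=cv2.imread("pics/top0.png");W=cloud(camera_params("top"),np.load("pics/top0.npy"))
for u,v in [(487,240),(299,268),(245,268),(305,290),(356,341)]: print(u,v,W[v,u],w2r(W[v,u]))
E
```

```text
t 0.1 rack [-0.494  -0.6135  0.2308] F [-0.1542  0.2825 -0.2722] w 0.0855 grip 0.0 q [-1.45  0.31  1.5   0.    1.33 -0.22]
(0.4955, -0.3505, 0.116) [-0.1665 -0.4995  0.116 ]
(0.491, -0.266, 0.116) [-0.1634 -0.4149  0.116 ]
(0.4755, -0.1775, 0.116) [-0.171  -0.3254  0.116 ]
(0.525, 0.137, 0.1) [-0.0937 -0.0165  0.1   ]
to [-0.0937 -0.0165  0.16  ] travel [ 0.5401 -0.474   0.0715] dr [-0.07 -0.01 14.88]
487 240 [ 0.5828 -0.2597  0.1118] [-0.0715 -0.4168  0.1118]
299 268 [0.5473 0.095  0.0351] [-0.0752 -0.0604  0.0351]
245 268 [0.5489 0.2009 0.0453] [-0.0642  0.0449  0.0453]
305 290 [0.5052 0.0862 0.0042] [-0.118  -0.0653  0.0042]
356 341 [ 0.4006 -0.014  -0.0003] [-0.2311 -0.1558 -0.0003]
```

>>> drive_tool(deltas=[{"travel":[0.045,-0.04,0.0],"dr":[0,0,3]},{"travel":[0.09,-0.08,0.0],"dr":[0,0,6]},{"travel":[0.135,-0.12,0.0],"dr":[0,0,9]},{"travel":[0.18,-0.16,0.0],"dr":[0,0,12]},{"travel":[0.225,-0.2,0.0],"dr":[0,0,14.9]}], gripper=0.05, squeeze=30)

```text
time_s: 0.72
tcp_pos: [0.323, -0.2267, 0.2312]
tcp_rot: [-3.139, -0.136, -0.0]
contact_force: [1.5, 0.1, 0.2]
width: 0.583
grasp_force: 0.0
```

Run:
```python
from h import *
where(); delta([-.0937,-.0165,.16])
```

```text
t 0.72 rack [-0.3273 -0.3608  0.2312] F [ 1.4731 -0.0278  0.2325] w 0.0498 grip 0.0 q [-0.91  0.02  1.85  0.    1.27  0.57]
to [-0.0937 -0.0165  0.16  ] travel [ 0.2327 -0.3449  0.0713] dr [-0.   -0.01 -0.14]
```

>>> drive_tool(deltas=[{"travel":[0.035,-0.05,0.0],"dr":[0,0,0]},{"travel":[0.07,-0.1,0.0],"dr":[0,0,0]},{"travel":[0.105,-0.15,0.0],"dr":[0,0,0]},{"travel":[0.14,-0.2,0.0],"dr":[0,0,0]},{"travel":[0.168,-0.245,0.0],"dr":[0,0,0]}])

```text
time_s: 1.35
tcp_pos: [0.4687, 0.0325, 0.2311]
tcp_rot: [-3.138, -0.141, 0.0]
contact_force: [0.1, -1.0, 0.1]
width: 0.588
grasp_force: 0.0
```

Run:
```python
from h import *
where(); delta([-.0937,-.0165,.16])
im,d=grab_frame("wrist"); cv2.imwrite("pics/w1.png",im); np.save("pics/w1.npy",d)
p=camera_params("wrist"); W=cloud(p,d); np.save("pics/w1T.npy",p["T"])
for c in ["red","blue","orange"]:
    for m,st,ce in blobs(mask(im,c),30):
        P=W[m];P=w2r(P[~np.isnan(P[:,0])])
        if len(P)<5: print(c,ce,st);continue
        zt=np.percentile(P[:,2],92); T=P[P[:,2]>zt-0.006]
        print(c,ce.round(),st,"ztop",zt,"mean",T.mean(0),"lo",np.percentile(T,2,axis=0),"hi",np.percentile(T,98,axis=0))
```

```text
t 1.35 rack [-0.1591 -0.1156  0.2311] F [ 0.0585 -1.0039  0.1014] w 0.0502 grip 0.0 q [-0.18  0.19  1.66 -0.    1.3   1.3 ]
to [-0.0937 -0.0165  0.16  ] travel [ 0.0654 -0.099   0.0711] dr [-0.    0.02  0.03]
red [187. 152.] [177 142  20  21 320] ztop 0.10000761585754199 mean [-0.0939 -0.0118  0.099 ] lo [-0.1005 -0.0182  0.0974] hi [-0.0872 -0.005   0.1005]
blue [128.  31.] [ 112    0   33   65 1525] ztop 0.08313312854215765 mean [-0.0098  0.0279  0.082 ] lo [-0.0298  0.0198  0.0804] hi [0.0095 0.0363 0.0836]
blue [189.  31.] [ 175    0   29   65 1514] ztop 0.0831420565970661 mean [-0.0096 -0.0168  0.082 ] lo [-0.0297 -0.025   0.0805] hi [ 0.0096 -0.0085  0.0836]
orange [257. 124.] [248 114  19  20 175] ztop 0.03443531772236974 mean [-0.0721 -0.0547  0.0322] lo [-0.0793 -0.0626  0.029 ] hi [-0.0644 -0.0462  0.0354]
```

View pics/w1.png

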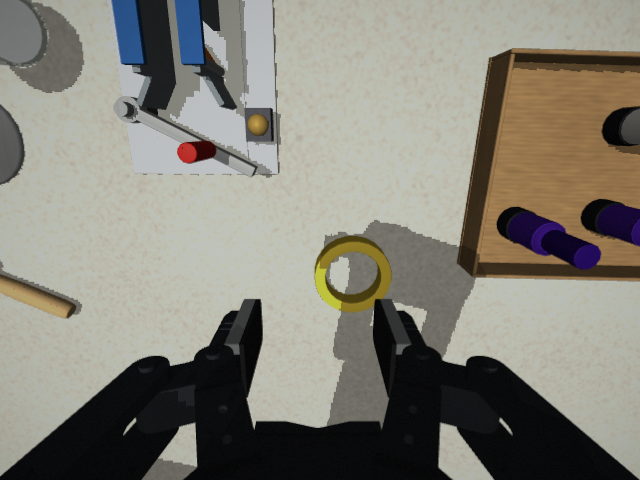

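The wrist view shows the handle at (187,152), the rail ends at (128,60)/(190,60), the detent at (258,124), and the bar ajar. The wrist camera puts the rails 5 mm off in y, but the arm may still have been settling, so I'll re-measure closer and at rest.

>>> drive_tool(deltas=[{"travel":[0.02,-0.025,0.015],"dr":[0,0,0]},{"travel":[0.04,-0.05,0.03],"dr":[0,0,0]},{"travel":[0.05,-0.1,0.05],"dr":[0,0,0]},{"travel":[0.05,-0.1,0.05],"dr":[0,0,0]},{"travel":[0.05,-0.1,0.05],"dr":[0,0,0]}])

```text
time_s: 2.02
tcp_pos: [0.5091, 0.134, 0.1814]
tcp_rot: [3.138, 0.14, -0.0]
contact_force: [-0.1, -0.8, -0.3]
width: 0.583
grasp_force: 0.0
```

```bash
cat >> h.py <<'E'
def wsee(cols=("red","blue","orange","violet"),amin=30):
    p=camera_params("wrist"); im,d=grab_frame("wrist"); W=cloud(p,d); out=[]
    for c in cols:
        for m,st,ce in blobs(mask(im,c),amin):
            P=W[m];P=w2r(P[~np.isnan(P[:,0])])
            if len(P)<5: continue
            zt=np.percentile(P[:,2],92); T=P[P[:,2]>zt-0.005]
            lo,hi=np.percentile(T,2,axis=0),np.percentile(T,98,axis=0)
            print(c,ce.round(),st[:4],"ztop",zt.round(4),"mid",(lo+hi)[:2]/2,"size",(hi-lo)[:2]); out.append((c,(lo+hi)/2,T))
    return im,d,p,out
E
python3 - <<'E'
from h import *
where(); delta([-.0937,-.0135,.16])
im,d,p,o=wsee(); print(p["T"])
for c,mid,T in o:
    if c=="blue": print(np.polyfit(T[:,0],T[:,1],1))
where()
E
```

```text
t 2.02 rack [-0.1099 -0.0181  0.1814] F [-0.1744 -0.7918 -0.2778] w 0.0498 grip 0.0 q [ 0.03  0.36  1.57 -0.    1.21  1.52]
to [-0.0937 -0.0135  0.16  ] travel [ 0.0162 -0.0046  0.0214] dr [ 0.02  0.01 -0.  ]
red [314. 227.] [304 206  22  38] ztop 0.0997 mid [-0.095 -0.016] size [0.0137 0.0133]
blue [251.  65.] [234   0  34 133] ztop 0.0829 mid [0.006  0.0234] size [0.0713 0.0165]
blue [324.  65.] [310   0  29 133] ztop 0.083 mid [ 0.006  -0.0215] size [0.0713 0.0159]
orange [304.  99.] [299  89  11  21] ztop 0.0437 mid [-0.0081 -0.0079] size [0.0133 0.0069]
orange [366. 185.] [355 174  23  22] ztop 0.0341 mid [-0.0738 -0.0584] size [0.015  0.0155]
violet [636. 294.] [630 281  10  27] ztop 0.0347 mid [-0.1756 -0.3117] size [0.0176 0.0051]
[[ 0.0893 -0.9472 -0.3078  0.5874]
 [-0.996  -0.0847 -0.0284  0.1417]
 [ 0.0009  0.3091 -0.951   0.323 ]
 [ 0.      0.      0.      1.    ]]
[0.0006 0.0233]
[ 0.0003 -0.0215]
t 2.08 rack [-0.1097 -0.0185  0.1817] F [ 0.6053 -0.5307 -0.335 ] w 0.0501 grip 0.0 q [ 0.03  0.36  1.57 -0.    1.21  1.52]
```

>>> drive_tool(deltas=[{"travel":[0.016,-0.002,0.02],"dr":[0,0,0]},{"travel":[0.016,-0.002,0.06],"dr":[0,0,0]},{"travel":[0.016,-0.002,0.1],"dr":[0,0,0]},{"travel":[0.016,-0.002,0.113],"dr":[0,0,0]},{"travel":[0.016,-0.002,0.113],"dr":[0,0,0]}])

```text
time_s: 2.7
tcp_pos: [0.5252, 0.1373, 0.0689]
tcp_rot: [3.139, 0.138, 0.0]
contact_force: [0.3, -0.4, -0.1]
width: 0.587
grasp_force: 0.0
```

>>> drive_tool(deltas=[{"travel":[0,0,0],"dr":[0,0,0]},{"travel":[0,0,0],"dr":[0,0,0]},{"travel":[0,0,0],"dr":[0,0,0]},{"travel":[0,0,0],"dr":[0,0,0]},{"travel":[0,0,0],"dr":[0,0,0]}], gripper=0.0, squeeze=25)

```text
time_s: 3.32
tcp_pos: [0.5255, 0.1374, 0.0696]
tcp_rot: [3.138, 0.14, 0.003]
contact_force: [-0.8, -3.9, 6.0]
width: 0.179
grasp_force: 26.0
```

Run:
```python
from h import *
where()
s=w2r(state()["tcp_pos"]); a0=np.arctan2(.06*-1-s[0],.05-s[1]); print("angle",a0)
for a in np.linspace(a0,1.63,11)[1:]:
    t=np.array([-.06-.075*np.sin(a),.05-.075*np.cos(a)])-s[:2]; print(round(a,2),t[0].round(4),-t[1].round(4))
```

```text
t 3.33 rack [-0.0932 -0.0162  0.0696] F [-1.0925 -3.7783  5.9752] w 0.0153 grip 26.0 q [ 0.04  0.53  1.63 -0.    0.97  1.52]
angle 0.464916509120876
0.58 -0.008 -0.0035
0.7 -0.015 -0.0087
0.81 -0.0214 -0.0147
0.93 -0.027 -0.0214
1.05 -0.0318 -0.0287
1.16 -0.0357 -0.0365
1.28 -0.0387 -0.0447
1.4 -0.0407 -0.0532
1.51 -0.0417 -0.0619
1.63 -0.0417 -0.0706
```

>>> drive_tool(deltas=[{"travel":[-0.008,-0.0035,0],"dr":[0,0,0]},{"travel":[-0.015,-0.0087,0],"dr":[0,0,0]},{"travel":[-0.0214,-0.0147,0],"dr":[0,0,0]},{"travel":[-0.027,-0.0214,0],"dr":[0,0,0]},{"travel":[-0.0318,-0.0287,0],"dr":[0,0,0]}])

```text
time_s: 3.95
tcp_pos: [0.4897, 0.1631, 0.0692]
tcp_rot: [3.137, 0.139, -0.002]
contact_force: [-5.8, -7.9, 10.5]
width: 0.177
grasp_force: 26.8
```

>>> drive_tool(deltas=[{"travel":[-0.0039,-0.0078,0],"dr":[0,0,0]},{"travel":[-0.0069,-0.016,0],"dr":[0,0,0]},{"travel":[-0.0089,-0.0245,0],"dr":[0,0,0]},{"travel":[-0.0099,-0.0332,0],"dr":[0,0,0]},{"travel":[-0.0099,-0.0419,0],"dr":[0,0,0]}])

```text
time_s: 4.58
tcp_pos: [0.4767, 0.2048, 0.0687]
tcp_rot: [3.138, 0.139, -0.0]
contact_force: [3.2, -2.6, 2.8]
width: 0.174
grasp_force: 26.4
```

>>> drive_tool(deltas=[{"travel":[0,0,0],"dr":[0,0,0]},{"travel":[0,0,0],"dr":[0,0,0]},{"travel":[0,0,0],"dr":[0,0,0]},{"travel":[0,0,0],"dr":[0,0,0]},{"travel":[0,0,0],"dr":[0,0,0]}], gripper=0.05)

```text
time_s: 5.2
tcp_pos: [0.4771, 0.2044, 0.0683]
tcp_rot: [-3.138, -0.139, 0.0]
contact_force: [-0.1, -0.4, 0.0]
width: 0.586
grasp_force: 0.0
```

>>> drive_tool(deltas=[{"travel":[0,0,-0.04],"dr":[0,0,0]},{"travel":[0,0,-0.08],"dr":[0,0,0]},{"travel":[0,0.02,-0.11],"dr":[0,0,0]},{"travel":[0,0.06,-0.13],"dr":[0,0,0]},{"travel":[0,0.11,-0.13],"dr":[0,0,0]}])

```text
time_s: 5.82
tcp_pos: [0.4874, 0.0941, 0.1999]
tcp_rot: [3.138, 0.142, 0.005]
contact_force: [0.1, -0.4, -0.4]
width: 0.588
grasp_force: 0.0
```

Run:
```python
from h import *
where()
p=camera_params("top"); im,d=grab_frame("top"); W=cloud(p,d)
for c in ["red","violet"]:
    for m,st,ce in blobs(mask(im,c),10):
        P=W[m]; P=P[~np.isnan(P[:,0])]
        if len(P)<5 or not(0.2<np.median(P[:,0])<0.85 and -0.45<np.median(P[:,1])<0.32): continue
        P=w2r(P); zt=np.percentile(P[:,2],92); T=P[P[:,2]>zt-0.006]; print(c,ce.round(),zt.round(3),T.mean(0))
delta([-.171,-.3254,.2])
```

```text
t 5.83 rack [-0.135  -0.0559  0.1999] F [ 0.0749 -0.393  -0.36  ] w 0.0502 grip 0.0 q [-0.05  0.28  1.63  0.    1.23  1.43]
violet [530. 287.] 0.116 [-0.1667 -0.4999  0.1148]
violet [487. 291.] 0.117 [-0.1643 -0.4154  0.1153]
violet [441. 301.] 0.117 [-0.1724 -0.3253  0.1155]
to [-0.171  -0.3254  0.2   ] travel [-0.0351  0.2646 -0.0004] dr [ 0.13 -0.09 -0.15]
```

>>> drive_tool(deltas=[{"travel":[-0.01,0.05,0],"dr":[0,0,0]},{"travel":[-0.02,0.11,0],"dr":[0,0,0]},{"travel":[-0.03,0.17,0],"dr":[0,0,0]},{"travel":[-0.036,0.23,0],"dr":[0,0,0]},{"travel":[-0.036,0.268,0],"dr":[0,0,0]}])

```text
time_s: 6.5
tcp_pos: [0.4742, -0.1778, 0.1983]
tcp_rot: [3.138, 0.136, 0.0]
contact_force: [-0.8, 1.2, 0.3]
width: 0.587
grasp_force: 0.0
```

>>> drive_tool(deltas=[{"travel":[0,0,0],"dr":[0,0,0]},{"travel":[0,0,0],"dr":[0,0,0]},{"travel":[0,0,0],"dr":[0,0,0]},{"travel":[0,0,0],"dr":[0,0,0]},{"travel":[0,0,0],"dr":[0,0,0]}])

```text
time_s: 7.12
tcp_pos: [0.4748, -0.1748, 0.1984]
tcp_rot: [3.138, 0.14, 0.0]
contact_force: [-0.2, 0.7, 0.4]
width: 0.585
grasp_force: 0.0
```

Run:
```python
from h import *
where()
im,d,p,o=wsee(("violet",)); cv2.imwrite("pics/w2.png",im)
p=camera_params("top"); im,d=grab_frame("top"); W=cloud(p,d)
for c in ["red"]:
    for m,st,ce in blobs(mask(im,c),10):
        P=W[m]; P=P[~np.isnan(P[:,0])]
        if len(P)<5 or not(0.2<np.median(P[:,0])<0.85 and -0.45<np.median(P[:,1])<0.32): continue
        P=w2r(P); zt=np.percentile(P[:,2],92); T=P[P[:,2]>zt-0.006]; print(c,ce.round(),zt.round(3),T.mean(0))
```

```text
t 7.12 rack [-0.1715 -0.3227  0.1984] F [-0.1725  0.7133  0.3564] w 0.0499 grip 0.0 q [-0.58  0.3   1.6   0.    1.24  0.9 ]
violet [436. 227.] [403 197  69  62] ztop 0.1155 mid [-0.1644 -0.4153] size [0.0192 0.0192]
violet [542. 230.] [494 200 102  62] ztop 0.1153 mid [-0.1666 -0.4994] size [0.0188 0.0192]
violet [323. 237.] [304 206  39  65] ztop 0.1156 mid [-0.1729 -0.3264] size [0.0191 0.0186]
red [238. 304.] 0.101 [-0.1361  0.055   0.0986]
```

>>> drive_tool(deltas=[{"travel":[-0.0015,0.0035,0.02],"dr":[0,0,0]},{"travel":[-0.0015,0.0035,0.05],"dr":[0,0,0]},{"travel":[-0.0015,0.0035,0.085],"dr":[0,0,0]},{"travel":[-0.0015,0.0035,0.112],"dr":[0,0,0]},{"travel":[-0.0015,0.0035,0.112],"dr":[0,0,0]}])

```text
time_s: 7.85
tcp_pos: [0.4727, -0.1783, 0.085]
tcp_rot: [-3.136, -0.139, 0.004]
contact_force: [-0.5, -0.7, 0.4]
width: 0.585
grasp_force: 0.0
```

>>> drive_tool(deltas=[{"travel":[0,0,0],"dr":[0,0,0]},{"travel":[0,0,0],"dr":[0,0,0]},{"travel":[0,0,0],"dr":[0,0,0]},{"travel":[0,0,0],"dr":[0,0,0]},{"travel":[0,0,0],"dr":[0,0,0]}], gripper=0.0, squeeze=35)

```text
time_s: 8.48
tcp_pos: [0.4742, -0.1792, 0.0877]
tcp_rot: [3.137, 0.139, 0.003]
contact_force: [-0.7, -0.4, 6.3]
width: 0.242
grasp_force: 34.4
```

Run:
```python
from h import *
where()
```

```text
t 8.47 rack [-0.1725 -0.327   0.0877] F [-0.7459 -0.3129  6.3272] w 0.0207 grip 34.4 q [-0.59  0.44  1.73  0.    0.97  0.89]
```

>>> drive_tool(deltas=[{"travel":[0,0,-0.04],"dr":[0,0,0]},{"travel":[0,0,-0.085],"dr":[0,0,0]},{"travel":[0.01,-0.02,-0.1],"dr":[0,0,0]},{"travel":[0.025,-0.06,-0.1],"dr":[0,0,0]},{"travel":[0.04,-0.11,-0.1],"dr":[0,0,0]}])

```text
time_s: 9.1
tcp_pos: [0.5039, -0.065, 0.187]
tcp_rot: [3.138, 0.137, 0.002]
contact_force: [0.2, -0.1, -2.0]
width: 0.242
grasp_force: 34.7
```

>>> drive_tool(deltas=[{"travel":[0.012,-0.05,0],"dr":[0,0,0]},{"travel":[0.024,-0.1,0],"dr":[0,0,0]},{"travel":[0.036,-0.15,0],"dr":[0,0,0]},{"travel":[0.046,-0.19,0],"dr":[0,0,0]},{"travel":[0.046,-0.216,0],"dr":[0,0,0]}])

```text
time_s: 9.72
tcp_pos: [0.5303, 0.1553, 0.1866]
tcp_rot: [-3.138, -0.142, -0.001]
contact_force: [0.1, -0.7, -1.9]
width: 0.246
grasp_force: 34.7
```

>>> drive_tool(deltas=[{"travel":[0,0,0],"dr":[0,0,0]},{"travel":[0,0,0],"dr":[0,0,0]},{"travel":[0,0,0],"dr":[0,0,0]},{"travel":[0,0,0.02],"dr":[0,0,0]},{"travel":[0,0,0.04],"dr":[0,0,0]}])

```text
time_s: 10.35
tcp_pos: [0.5305, 0.1527, 0.146]
tcp_rot: [3.139, 0.137, 0.001]
contact_force: [0.7, 0.3, -0.5]
width: 0.246
grasp_force: 34.7
```

Run:
```python
from h import *
where(); delta([-.085,.0008,.09])
im,d,p,o=wsee(("violet","blue","red","orange")); cv2.imwrite("pics/w3.png",im)
im,d=grab_frame("scene"); cv2.imwrite("pics/s3.png",cv2.resize(im[150:450,230:530],None,fx=2,fy=2))
```

```text
t 10.35 rack [-0.0868 -0.0014  0.146 ] F [ 0.6767  0.2304 -0.485 ] w 0.021 grip 34.7 q [ 0.07  0.45  1.53 -0.    1.16  1.55]
to [-0.085   0.0008  0.09  ] travel [ 0.0018 -0.0022  0.056 ] dr [ 0.   -0.04 -0.08]
violet [317. 306.] [287 242  62 131] ztop 0.1737 mid [-0.0866 -0.0008] size [0.019  0.0187]
blue [272.  85.] [252   0  38 175] ztop 0.0829 mid [0.0122 0.0234] size [0.083  0.0163]
blue [355.  85.] [338   0  37 175] ztop 0.083 mid [ 0.0121 -0.0214] size [0.083  0.0163]
red [230. 330.] [214 299  35  58] ztop 0.0996 mid [-0.1353  0.0563] size [0.0137 0.0134]
orange [331. 135.] [322 120  16  30] ztop 0.0441 mid [-0.0099 -0.0094] size [0.0166 0.0096]
orange [393. 221.] [381 210  24  24] ztop 0.0342 mid [-0.0735 -0.0585] size [0.0147 0.0148]
```

View pics/w3.png

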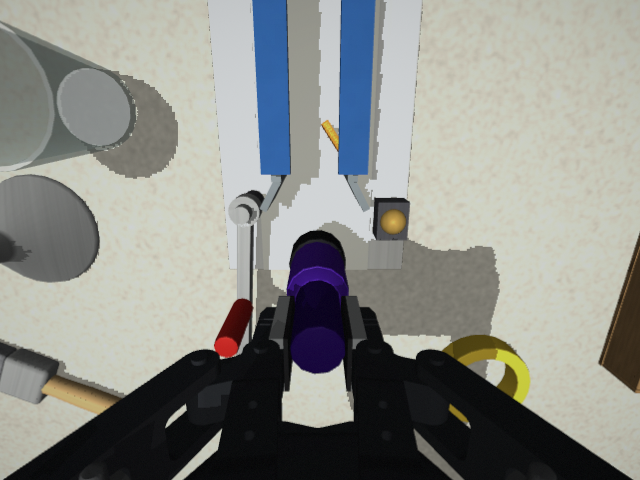

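The bottle hangs upright in the fingers at (317,345), centred on the lane. The rails are at x 272/355, the pawl at (331,135), and the keeper is clear on the left.

>>> drive_tool(deltas=[{"travel":[0,-0.002,0.02],"dr":[0,0,0]},{"travel":[0,-0.002,0.04],"dr":[0,0,0]},{"travel":[0,-0.002,0.05],"dr":[0,0,0]},{"travel":[0,-0.002,0.0545],"dr":[0,0,0]},{"travel":[0,-0.002,0.0545],"dr":[0,0,0]}])

```text
time_s: 11.08
tcp_pos: [0.5304, 0.1554, 0.0923]
tcp_rot: [-3.138, -0.139, -0.001]
contact_force: [0.8, -0.1, -0.8]
width: 0.244
grasp_force: 34.7
```

Run:
```python
from h import *
where()
im,d,p,o=wsee(("violet","blue"))
```

```text
t 11.07 rack [-0.0867  0.0013  0.0923] F [ 0.7518 -0.1373 -0.8311] w 0.0209 grip 34.7 q [0.07 0.52 1.58 0.   1.04 1.56]
violet [317. 307.] [287 242  62 131] ztop 0.1199 mid [-0.0865  0.0019] size [0.0191 0.0187]
blue [263.  91.] [237   0  51 189] ztop 0.0829 mid [0.0039 0.0235] size [0.0672 0.0164]
blue [375.  91.] [351   0  52 190] ztop 0.083 mid [ 0.0039 -0.0213] size [0.0672 0.0165]
```

>>> drive_tool(deltas=[{"travel":[0.0,0.001,0.0018],"dr":[0,0,0]},{"travel":[0.012,0.001,0.0018],"dr":[0,0,0]},{"travel":[0.025,0.001,0.0018],"dr":[0,0,0]},{"travel":[0.038,0.001,0.0018],"dr":[0,0,0]},{"travel":[0.052,0.001,0.0018],"dr":[0,0,0]}])

```text
time_s: 11.75
tcp_pos: [0.5825, 0.1591, 0.0902]
tcp_rot: [-3.138, -0.139, -0.001]
contact_force: [-0.0, 0.0, -0.8]
width: 0.244
grasp_force: 34.7
```

Run:
```python
from h import *
where()
im,d,p,o=wsee(("violet","blue"))
```

```text
t 11.75 rack [-0.0345  0.0004  0.0902] F [-0.0302  0.035  -0.8369] w 0.0208 grip 34.7 q [0.07 0.62 1.42 0.   1.11 1.55]
violet [317. 307.] [288 241  59 132] ztop 0.1179 mid [-0.0342  0.001 ] size [0.0191 0.0187]
blue [263. 143.] [234   0  55 301] ztop 0.0829 mid [0.0306 0.0233] size [0.116  0.0165]
blue [371. 142.] [346   0  56 301] ztop 0.0829 mid [ 0.0307 -0.0213] size [0.1159 0.0164]
```

Entering cleanly with no force. Next I push through the pawl to rack x = +28 mm.

>>> drive_tool(deltas=[{"travel":[0.013,0,0],"dr":[0,0,0]},{"travel":[0.026,0,0],"dr":[0,0,0]},{"travel":[0.039,0,0],"dr":[0,0,0]},{"travel":[0.052,0,0],"dr":[0,0,0]},{"travel":[0.063,0,0],"dr":[0,0,0]}])

```text
time_s: 12.42
tcp_pos: [0.645, 0.1647, 0.0901]
tcp_rot: [-3.138, -0.139, -0.0]
contact_force: [-0.2, 0.1, -1.3]
width: 0.242
grasp_force: 34.7
```

Run:
```python
from h import *
where()
im,d,p,o=wsee(("violet","blue","orange"),8); cv2.imwrite("pics/w4.png",im)
```

```text
t 12.43 rack [0.0282 0.0004 0.0901] F [-0.2316  0.0831 -1.3219] w 0.0207 grip 34.7 q [0.07 0.75 1.19 0.   1.21 1.56]
violet [317. 307.] [289 242  58 131] ztop 0.1178 mid [0.0284 0.0009] size [0.0191 0.0187]
blue [263. 147.] [234   0  55 330] ztop 0.0829 mid [0.0908 0.0232] size [0.1208 0.0165]
blue [372. 146.] [347   0  56 328] ztop 0.0829 mid [ 0.0911 -0.0214] size [0.1203 0.0164]
blue [348. 397.] [344 378  10  29] ztop 0.0831 mid [-0.0069 -0.0139] size [0.0478 0.0078]
blue [286. 398.] [281 385  10  22] ztop 0.1336 mid [0.0213 0.0131] size [0.0029 0.0004]
```

View pics/w4.png

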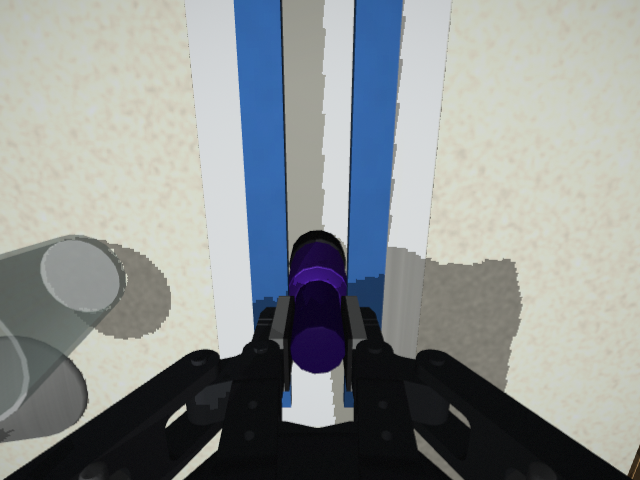

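>>> drive_tool(deltas=[{"travel":[0,0,0],"dr":[0,0,0]},{"travel":[0,0,0],"dr":[0,0,0]},{"travel":[0,0,0],"dr":[0,0,0]},{"travel":[0,0,-0.01],"dr":[0,0,0]},{"travel":[0,0,-0.05],"dr":[0,0,0]}], gripper=0.045)

```text
time_s: 13.1
tcp_pos: [0.6437, 0.1645, 0.1391]
tcp_rot: [3.138, 0.139, -0.007]
contact_force: [0.4, -0.2, 0.2]
width: 0.527
grasp_force: 0.0
```

>>> drive_tool(deltas=[{"travel":[0,0,-0.05],"dr":[0,0,0]},{"travel":[-0.04,0,-0.06],"dr":[0,0,0]},{"travel":[-0.09,0,-0.06],"dr":[0,0,0]},{"travel":[-0.12,0,-0.06],"dr":[0,0,0]},{"travel":[-0.12,0,-0.06],"dr":[0,0,0]}])

```text
time_s: 13.72
tcp_pos: [0.5241, 0.1542, 0.2014]
tcp_rot: [-3.138, -0.14, -0.002]
contact_force: [0.7, 0.1, 0.0]
width: 0.523
grasp_force: 0.0
```

Run:
```python
from h import *
where()
im,d,p,o=wsee(("violet","blue","orange","red"),8); cv2.imwrite("pics/w5.png",im)
delta([-.1644,-.4153,.2])
```

```text
t 13.72 rack [-0.0931  0.0006  0.2014] F [0.6978 0.0493 0.0207] w 0.0446 grip 0.0 q [0.07 0.38 1.48 0.   1.28 1.55]
violet [318.  66.] [298  35  41  65] ztop 0.1178 mid [0.0276 0.0011] size [0.0187 0.0191]
blue [285.  76.] [270   0  29 158] ztop 0.083 mid [0.0176 0.0234] size [0.0934 0.0163]
blue [351.  77.] [337   0  30 158] ztop 0.083 mid [ 0.0173 -0.0214] size [0.094  0.0162]
orange [330. 127.] [324 115  13  24] ztop 0.0439 mid [-0.0102 -0.0091] size [0.0171 0.0099]
orange [383. 200.] [373 191  21  20] ztop 0.0344 mid [-0.0733 -0.0584] size [0.0151 0.0152]
red [246. 288.] [236 265  22  42] ztop 0.0996 mid [-0.1353  0.0564] size [0.0134 0.0133]
red [  2. 412.] [  1 404   4  16] ztop 0.0059 mid [-0.3343  0.3795] size [0.0215 0.0035]
red [  6. 429.] [  5 421   4  16] ztop 0.0053 mid [-0.3605  0.3823] size [0.0235 0.0049]
red [  9. 442.] [  9 438   2   8] ztop 0.0054 mid [-0.3812  0.384 ] size [0.0113 0.0027]
red [ 12. 452.] [ 11 447   3  12] ztop 0.0053 mid [-0.3982  0.3853] size [0.0166 0.0022]
to [-0.1644 -0.4153  0.2   ] travel [-0.0723  0.4158  0.0011] dr [ 0.   -0.11 -0.01]
```

View pics/w5.png

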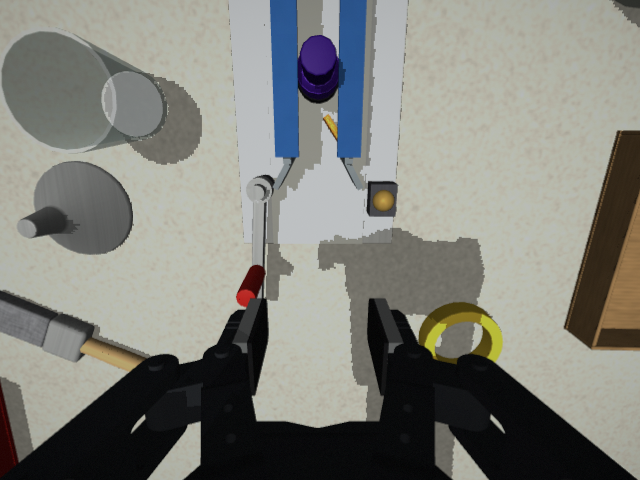

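Bottle 1 is in at (318,66), and the pawl (330,127) is back at its resting place behind it. Next bottle.

>>> drive_tool(deltas=[{"travel":[-0.01,0.05,0],"dr":[0,0,0]},{"travel":[-0.02,0.11,0],"dr":[0,0,0]},{"travel":[-0.03,0.17,0],"dr":[0,0,0]},{"travel":[-0.04,0.23,0],"dr":[0,0,0]},{"travel":[-0.05,0.29,0],"dr":[0,0,0]}], gripper=0.05)

```text
time_s: 14.4
tcp_pos: [0.5016, -0.1418, 0.2004]
tcp_rot: [3.138, 0.139, 0.002]
contact_force: [0.6, -0.6, 0.3]
width: 0.587
grasp_force: 0.0
```

>>> drive_tool(deltas=[{"travel":[-0.01,0.05,0],"dr":[0,0,0]},{"travel":[-0.018,0.09,0],"dr":[0,0,0]},{"travel":[-0.022,0.124,0],"dr":[0,0,0]},{"travel":[-0.022,0.124,0],"dr":[0,0,0]},{"travel":[-0.022,0.124,0],"dr":[0,0,0]}])

```text
time_s: 15.02
tcp_pos: [0.4906, -0.2645, 0.1999]
tcp_rot: [-3.138, -0.14, -0.0]
contact_force: [0.6, -0.5, 0.6]
width: 0.589
grasp_force: 0.0
```

Run:
```python
from h import *
where()
im,d,p,o=wsee(("violet",))
```

```text
t 15.03 rack [-0.1637 -0.4134  0.1999] F [ 0.5199 -0.5234  0.6144] w 0.0503 grip 0.0 q [-0.7   0.41  1.45  0.    1.29  0.78]
violet [322. 236.] [303 205  39  64] ztop 0.1156 mid [-0.1644 -0.416 ] size [0.0191 0.0192]
violet [426. 239.] [394 208  66  64] ztop 0.1155 mid [-0.1669 -0.4996] size [0.0193 0.0193]
```

>>> drive_tool(deltas=[{"travel":[-0.001,0.0025,0.02],"dr":[0,0,0]},{"travel":[-0.001,0.0025,0.05],"dr":[0,0,0]},{"travel":[-0.001,0.0025,0.085],"dr":[0,0,0]},{"travel":[-0.001,0.0025,0.114],"dr":[0,0,0]},{"travel":[-0.001,0.0025,0.114],"dr":[0,0,0]}])

```text
time_s: 15.7
tcp_pos: [0.489, -0.2659, 0.0847]
tcp_rot: [-3.136, -0.141, 0.004]
contact_force: [-0.0, -0.3, -0.4]
width: 0.58
grasp_force: 0.0
```

>>> drive_tool(deltas=[{"travel":[0,0,0],"dr":[0,0,0]},{"travel":[0,0,0],"dr":[0,0,0]},{"travel":[0,0,0],"dr":[0,0,0]},{"travel":[0,0,0],"dr":[0,0,0]},{"travel":[0,0,0],"dr":[0,0,0]}], gripper=0.0, squeeze=35)

```text
time_s: 16.32
tcp_pos: [0.4902, -0.2678, 0.0876]
tcp_rot: [3.137, 0.139, 0.004]
contact_force: [0.5, 0.3, 6.5]
width: 0.241
grasp_force: 34.6
```

>>> drive_tool(deltas=[{"travel":[0,0,-0.04],"dr":[0,0,0]},{"travel":[0,0,-0.085],"dr":[0,0,0]},{"travel":[0.01,-0.03,-0.1],"dr":[0,0,0]},{"travel":[0.02,-0.08,-0.1],"dr":[0,0,0]},{"travel":[0.03,-0.14,-0.1],"dr":[0,0,0]}])

```text
time_s: 16.95
tcp_pos: [0.5069, -0.1241, 0.1866]
tcp_rot: [3.138, 0.137, 0.002]
contact_force: [0.2, 0.8, -1.3]
width: 0.241
grasp_force: 34.7
```

>>> drive_tool(deltas=[{"travel":[0.01,-0.06,0],"dr":[0,0,0]},{"travel":[0.02,-0.12,0],"dr":[0,0,0]},{"travel":[0.03,-0.18,0],"dr":[0,0,0]},{"travel":[0.04,-0.235,0],"dr":[0,0,0]},{"travel":[0.047,-0.277,0],"dr":[0,0,0]}])

```text
time_s: 17.58
tcp_pos: [0.5289, 0.1572, 0.1865]
tcp_rot: [-3.138, -0.141, -0.001]
contact_force: [1.2, -0.6, -1.2]
width: 0.246
grasp_force: 34.7
```

>>> drive_tool(deltas=[{"travel":[0,0,0],"dr":[0,0,0]},{"travel":[0,0,0],"dr":[0,0,0]},{"travel":[0,0,0.03],"dr":[0,0,0]},{"travel":[0,0,0.06],"dr":[0,0,0]},{"travel":[0,0,0.08],"dr":[0,0,0]}])

```text
time_s: 18.2
tcp_pos: [0.5289, 0.1534, 0.1049]
tcp_rot: [3.138, 0.136, -0.002]
contact_force: [0.0, 0.1, -1.2]
width: 0.247
grasp_force: 34.7
```

Run:
```python
from h import *
where()
im,d,p,o=wsee(("violet","blue"))
```

```text
t 18.2 rack [-0.0884 -0.0005  0.1049] F [ 0.0176  0.0874 -1.1845] w 0.0211 grip 34.7 q [ 0.07  0.5   1.58 -0.    1.07  1.55]
violet [314.  40.] [281   0  67  93] ztop 0.1177 mid [0.0239 0.0011] size [0.012  0.0194]
violet [317. 306.] [287 241  62 132] ztop 0.1327 mid [-0.0878  0.0001] size [0.0189 0.0187]
blue [263.  88.] [238   0  48 182] ztop 0.0829 mid [0.0049 0.0234] size [0.0695 0.0165]
blue [366.  88.] [345   0  47 182] ztop 0.0829 mid [ 0.0049 -0.0213] size [0.0695 0.0164]
```

>>> drive_tool(deltas=[{"travel":[0,-0.001,0.012],"dr":[0,0,0]},{"travel":[0.003,-0.001,0.0147],"dr":[0,0,0]},{"travel":[0.02,-0.001,0.0147],"dr":[0,0,0]},{"travel":[0.037,-0.001,0.0147],"dr":[0,0,0]},{"travel":[0.053,-0.001,0.0147],"dr":[0,0,0]}])

```text
time_s: 18.88
tcp_pos: [0.583, 0.1605, 0.0921]
tcp_rot: [-3.139, -0.139, -0.002]
contact_force: [0.6, 0.6, -0.1]
width: 0.246
grasp_force: 34.7
```

Run:
```python
from h import *
where()
im,d,p,o=wsee(("violet","blue"))
```

```text
t 18.88 rack [-0.0339  0.0017  0.0921] F [ 0.6166  0.5749 -0.1463] w 0.021 grip 34.7 q [ 0.08  0.62  1.41 -0.    1.11  1.56]
violet [321. 174.] [288 133  66  83] ztop 0.1177 mid [0.0282 0.001 ] size [0.019  0.0189]
violet [318. 306.] [290 241  59 132] ztop 0.1198 mid [-0.0335  0.0023] size [0.0191 0.0188]
blue [267. 143.] [238   0  54 300] ztop 0.0829 mid [0.0312 0.0234] size [0.1172 0.0164]
blue [374. 142.] [349   0  56 300] ztop 0.0829 mid [ 0.0311 -0.0213] size [0.1174 0.0164]
```

>>> drive_tool(deltas=[{"travel":[0.003,0.001,0.0018],"dr":[0,0,0]},{"travel":[0.018,0.001,0.0018],"dr":[0,0,0]},{"travel":[0.033,0.001,0.0018],"dr":[0,0,0]},{"travel":[0.048,0.001,0.0018],"dr":[0,0,0]},{"travel":[0.062,0.001,0.0018],"dr":[0,0,0]}])

```text
time_s: 19.55
tcp_pos: [0.6438, 0.1651, 0.0897]
tcp_rot: [-3.138, -0.139, 0.0]
contact_force: [-0.0, -0.1, 1.0]
width: 0.246
grasp_force: 35.0
```

Run:
```python
from h import *
where()
im,d,p,o=wsee(("violet",))
```

```text
t 19.55 rack [0.027  0.0009 0.0897] F [-0.0166 -0.1487  1.047 ] w 0.021 grip 35.0 q [0.08 0.74 1.19 0.   1.2  1.56]
violet [319. 275.] [288 183  63 190] ztop 0.1176 mid [0.0453 0.0008] size [0.0526 0.019 ]
```

Good. I'll release, back off, check the pawl and go on to the last bottle.

>>> drive_tool(deltas=[{"travel":[0,0,0],"dr":[0,0,0]},{"travel":[0,0,0],"dr":[0,0,0]},{"travel":[0,0,0],"dr":[0,0,0]},{"travel":[0,0,-0.01],"dr":[0,0,0]},{"travel":[0,0,-0.05],"dr":[0,0,0]}], gripper=0.045)

```text
time_s: 20.23
tcp_pos: [0.6426, 0.165, 0.1387]
tcp_rot: [3.138, 0.139, -0.007]
contact_force: [0.7, -0.5, -0.3]
width: 0.526
grasp_force: 0.0
```

>>> drive_tool(deltas=[{"travel":[0,0,-0.05],"dr":[0,0,0]},{"travel":[-0.04,0,-0.06],"dr":[0,0,0]},{"travel":[-0.09,0,-0.06],"dr":[0,0,0]},{"travel":[-0.12,0,-0.06],"dr":[0,0,0]},{"travel":[-0.12,0,-0.06],"dr":[0,0,0]}])

```text
time_s: 20.85
tcp_pos: [0.523, 0.1545, 0.2009]
tcp_rot: [-3.138, -0.14, -0.002]
contact_force: [0.6, 0.1, -0.3]
width: 0.528
grasp_force: 0.0
```

Run:
```python
from h import *
where()
im,d,p,o=wsee(("violet","orange","red"),20)
im,d=grab_frame("top"); print([ (c[2].round()) for c in blobs(mask(im,"violet"),40)])
delta([-.1669,-.4996,.2])
```

```text
t 20.85 rack [-0.0942  0.0011  0.2009] F [ 0.5896  0.0385 -0.3326] w 0.045 grip 0.0 q [0.07 0.38 1.48 0.   1.28 1.55]
violet [318.  52.] [298   0  43 100] ztop 0.1175 mid [0.0266 0.0016] size [0.0188 0.019 ]
violet [320.   0.] [314   0  14   2] ztop 0.117 mid [0.0539 0.    ] size [0.0009 0.0068]
orange [331. 125.] [324 114  14  24] ztop 0.0437 mid [-0.0104 -0.0094] size [0.0168 0.0099]
orange [384. 199.] [374 189  20  21] ztop 0.0343 mid [-0.0734 -0.0585] size [0.0152 0.0152]
red [247. 287.] [237 264  22  42] ztop 0.0998 mid [-0.1355  0.0564] size [0.0134 0.0136]
red [  6. 427.] [  0 400  13  55] ztop 0.0055 mid [-0.3602  0.3823] size [0.0789 0.0074]
[array([258., 203.]), array([530., 287.]), array([ 12., 436.]), array([ 19., 406.]), array([ 40., 407.]), array([ 61., 408.]), array([ 77., 408.]), array([ 21., 418.]), array([ 35., 419.]), array([ 48., 420.]), array([ 62., 421.]), array([ 77., 422.]), array([ 54., 443.]), array([ 77., 435.]), array([ 42., 453.]), array([ 78., 456.])]
to [-0.1669 -0.4996  0.2   ] travel [-0.0743  0.5005  0.0003] dr [ 0.   -0.1  -0.02]
```

>>> drive_tool(deltas=[{"travel":[-0.01,0.06,0],"dr":[0,0,0]},{"travel":[-0.02,0.12,0],"dr":[0,0,0]},{"travel":[-0.03,0.18,0],"dr":[0,0,0]},{"travel":[-0.04,0.24,0],"dr":[0,0,0]},{"travel":[-0.05,0.3,0],"dr":[0,0,0]}], gripper=0.05)

```text
time_s: 21.58
tcp_pos: [0.5013, -0.1514, 0.1997]
tcp_rot: [3.138, 0.139, 0.001]
contact_force: [0.8, 0.1, -0.2]
width: 0.587
grasp_force: 0.0
```

>>> drive_tool(deltas=[{"travel":[-0.01,0.06,0],"dr":[0,0,0]},{"travel":[-0.02,0.12,0],"dr":[0,0,0]},{"travel":[-0.024,0.17,0],"dr":[0,0,0]},{"travel":[-0.024,0.2,0],"dr":[0,0,0]},{"travel":[-0.024,0.2,0],"dr":[0,0,0]}])

```text
time_s: 22.2
tcp_pos: [0.4948, -0.3524, 0.1987]
tcp_rot: [-3.139, -0.135, 0.0]
contact_force: [-0.1, 0.5, -0.2]
width: 0.588
grasp_force: 0.0
```

Run:
```python
from h import *
where()
im,d,p,o=wsee(("violet",))
where()
```

```text
t 22.2 rack [-0.1674 -0.5013  0.1987] F [-0.0212  0.5426 -0.1901] w 0.0502 grip 0.0 q [-0.81  0.52  1.28 -0.    1.34  0.67]
violet [317. 235.] [298 204  39  64] ztop 0.1155 mid [-0.1667 -0.5005] size [0.019 0.019]
t 22.25 rack [-0.1671 -0.4998  0.1989] F [0.3866 1.1782 0.3253] w 0.0499 grip 0.0 q [-0.81  0.52  1.28  0.    1.34  0.67]
```

>>> drive_tool(deltas=[{"travel":[0,0.0,0.02],"dr":[0,0,0]},{"travel":[0,0.0,0.05],"dr":[0,0,0]},{"travel":[0,0.0,0.085],"dr":[0,0,0]},{"travel":[0,0.0,0.113],"dr":[0,0,0]},{"travel":[0,0.0,0.113],"dr":[0,0,0]}])

```text
time_s: 22.88
tcp_pos: [0.4945, -0.3486, 0.085]
tcp_rot: [-3.135, -0.141, 0.004]
contact_force: [-0.1, -0.0, 1.3]
width: 0.589
grasp_force: 0.0
```

>>> drive_tool(deltas=[{"travel":[0,0,0],"dr":[0,0,0]},{"travel":[0,0,0],"dr":[0,0,0]},{"travel":[0,0,0],"dr":[0,0,0]},{"travel":[0,0,0],"dr":[0,0,0]},{"travel":[0,0,0],"dr":[0,0,0]}], gripper=0.0, squeeze=35)

```text
time_s: 23.5
tcp_pos: [0.4954, -0.3508, 0.0881]
tcp_rot: [3.136, 0.139, 0.003]
contact_force: [0.2, -0.1, 5.6]
width: 0.247
grasp_force: 34.6
```

>>> drive_tool(deltas=[{"travel":[0,0,-0.04],"dr":[0,0,0]},{"travel":[0,0,-0.085],"dr":[0,0,0]},{"travel":[0.01,-0.04,-0.1],"dr":[0,0,0]},{"travel":[0.02,-0.1,-0.1],"dr":[0,0,0]},{"travel":[0.03,-0.16,-0.1],"dr":[0,0,0]}])

```text
time_s: 24.12
tcp_pos: [0.5103, -0.1864, 0.1869]
tcp_rot: [3.139, 0.138, 0.001]
contact_force: [0.8, -0.0, -1.2]
width: 0.246
grasp_force: 34.6
```

>>> drive_tool(deltas=[{"travel":[0.01,-0.06,0],"dr":[0,0,0]},{"travel":[0.02,-0.12,0],"dr":[0,0,0]},{"travel":[0.03,-0.18,0],"dr":[0,0,0]},{"travel":[0.04,-0.24,0],"dr":[0,0,0]},{"travel":[0.05,-0.3,0],"dr":[0,0,0]}])

```text
time_s: 24.75
tcp_pos: [0.5335, 0.1171, 0.1869]
tcp_rot: [-3.138, -0.139, -0.001]
contact_force: [0.1, 0.4, -0.6]
width: 0.247
grasp_force: 34.6
```

>>> drive_tool(deltas=[{"travel":[0,-0.041,0],"dr":[0,0,0]},{"travel":[0,-0.041,0],"dr":[0,0,0]},{"travel":[0,-0.041,0.03],"dr":[0,0,0]},{"travel":[0,-0.041,0.06],"dr":[0,0,0]},{"travel":[0,-0.041,0.08],"dr":[0,0,0]}])

```text
time_s: 25.38
tcp_pos: [0.5297, 0.155, 0.1054]
tcp_rot: [3.138, 0.138, -0.002]
contact_force: [0.1, -0.4, -0.6]
width: 0.245
grasp_force: 34.6
```

Run:
```python
from h import *
where()
im,d,p,o=wsee(("violet","blue"))
```

```text
t 25.38 rack [-0.0875  0.001   0.1054] F [ 0.0892 -0.378  -0.6145] w 0.0209 grip 34.6 q [ 0.07  0.5   1.57 -0.    1.07  1.56]
violet [317.  42.] [285   0  67  97] ztop 0.1177 mid [0.0239 0.0016] size [0.0139 0.0192]
violet [318. 307.] [287 242  63 131] ztop 0.1327 mid [-0.0873  0.0016] size [0.019  0.0187]
blue [267.  89.] [242   0  47 184] ztop 0.0829 mid [0.0055 0.0234] size [0.0705 0.0164]
blue [370.  89.] [348   0  47 184] ztop 0.0829 mid [ 0.0054 -0.0213] size [0.0704 0.0165]
```

>>> drive_tool(deltas=[{"travel":[0,0.0005,0.012],"dr":[0,0,0]},{"travel":[0.003,0.0005,0.016],"dr":[0,0,0]},{"travel":[0.02,0.0005,0.016],"dr":[0,0,0]},{"travel":[0.037,0.0005,0.016],"dr":[0,0,0]},{"travel":[0.053,0.0005,0.016],"dr":[0,0,0]}])

```text
time_s: 26.05
tcp_pos: [0.584, 0.1601, 0.0912]
tcp_rot: [-3.138, -0.139, -0.002]
contact_force: [0.1, -0.2, -1.1]
width: 0.245
grasp_force: 34.7
```

Run:
```python
from h import *
where()
im,d,p,o=wsee(("violet","blue"))
```

```text
t 26.05 rack [-0.033   0.0012  0.0912] F [ 0.1253 -0.2119 -1.1077] w 0.0209 grip 34.7 q [ 0.07  0.62  1.41 -0.    1.11  1.56]
violet [321.  77.] [285  27  74 102] ztop 0.1178 mid [0.0638 0.0003] size [0.0191 0.0188]
violet [319. 179.] [287 137  65  85] ztop 0.1177 mid [0.0272 0.0015] size [0.0188 0.0189]
violet [318. 307.] [290 242  58 131] ztop 0.1186 mid [-0.0328  0.0018] size [0.019  0.0188]
blue [265. 143.] [236   0  55 303] ztop 0.0829 mid [0.0318 0.0234] size [0.1173 0.0164]
blue [373. 144.] [348   0  56 303] ztop 0.0829 mid [ 0.0317 -0.0213] size [0.1176 0.0165]
```

>>> drive_tool(deltas=[{"travel":[0.003,0.0005,0.0007],"dr":[0,0,0]},{"travel":[0.018,0.0005,0.0007],"dr":[0,0,0]},{"travel":[0.033,0.0005,0.0007],"dr":[0,0,0]},{"travel":[0.048,0.0005,0.0007],"dr":[0,0,0]},{"travel":[0.062,0.0005,0.0007],"dr":[0,0,0]}])

```text
time_s: 26.72
tcp_pos: [0.6447, 0.1652, 0.0902]
tcp_rot: [-3.138, -0.14, 0.0]
contact_force: [-0.3, -0.2, 1.5]
width: 0.241
grasp_force: 34.9
```

>>> drive_tool(deltas=[{"travel":[0,0,0],"dr":[0,0,0]},{"travel":[0,0,0],"dr":[0,0,0]},{"travel":[0,0,0],"dr":[0,0,0]},{"travel":[0,0,-0.01],"dr":[0,0,0]},{"travel":[0,0,-0.05],"dr":[0,0,0]}], gripper=0.045)

```text
time_s: 27.35
tcp_pos: [0.6436, 0.165, 0.1389]
tcp_rot: [3.138, 0.139, -0.007]
contact_force: [1.0, -0.4, 0.4]
width: 0.529
grasp_force: 0.0
```

>>> drive_tool(deltas=[{"travel":[0,0,-0.05],"dr":[0,0,0]},{"travel":[-0.04,0,-0.06],"dr":[0,0,0]},{"travel":[-0.09,0,-0.06],"dr":[0,0,0]},{"travel":[-0.12,0,-0.06],"dr":[0,0,0]},{"travel":[-0.12,0,-0.06],"dr":[0,0,0]}])

```text
time_s: 27.98
tcp_pos: [0.524, 0.1546, 0.2012]
tcp_rot: [-3.138, -0.14, -0.002]
contact_force: [0.5, -0.9, 0.4]
width: 0.522
grasp_force: 0.0
```

Run:
```python
from h import *
where()
im,d,p,o=wsee(("violet","orange","red"),20); cv2.imwrite("pics/w6.png",im)
im,d=grab_frame("top"); cv2.imwrite("pics/t6.png",im); print([ (c[2].round()) for c in blobs(mask(im,"violet"),40) if c[2][0]>120])
delta([-.1355,.0564,.2])
```

```text
t 27.98 rack [-0.0932  0.0011  0.2012] F [ 0.4367 -0.8987  0.3877] w 0.0446 grip 0.0 q [0.07 0.38 1.48 0.   1.28 1.55]
violet [319.  52.] [298   0  43  98] ztop 0.1175 mid [0.0282 0.0005] size [0.0189 0.0191]
violet [319.   1.] [311   0  16   3] ztop 0.1175 mid [0.0547 0.0011] size [0.001  0.0076]
orange [331. 126.] [324 116  14  24] ztop 0.0437 mid [-0.0109 -0.0094] size [0.0154 0.0099]
orange [383. 200.] [374 190  20  20] ztop 0.0344 mid [-0.0734 -0.0587] size [0.0148 0.0152]
red [247. 288.] [237 265  22  42] ztop 0.0997 mid [-0.1353  0.0566] size [0.013  0.0137]
[array([257., 194.])]
to [-0.1355  0.0564  0.2   ] travel [-0.044  -0.0555  0.0006] dr [ 0.   -0.09 -0.02]
```

View pics/t6.png

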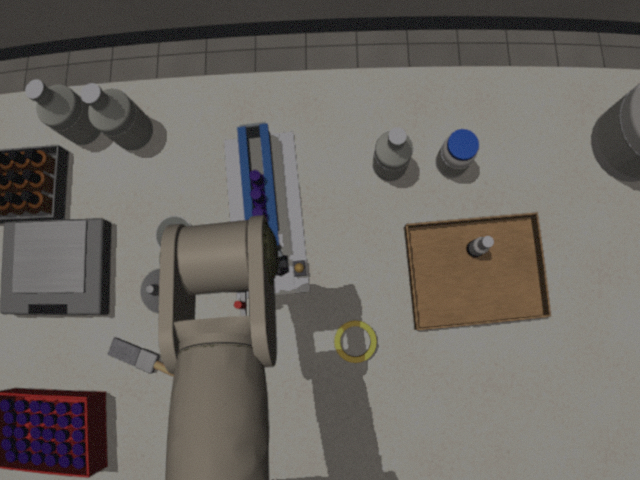

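Three violet bottles are in the lane (257,178–208), the carton holds only the white one (482,245), and the handle is at (239,304). Now I'll shut the keeper.

>>> drive_tool(deltas=[{"travel":[-0.022,-0.028,0],"dr":[0,0,0]},{"travel":[-0.0422,-0.0553,0.01],"dr":[0,0,0]},{"travel":[-0.0422,-0.0553,0.06],"dr":[0,0,0]},{"travel":[-0.0422,-0.0553,0.11],"dr":[0,0,0]},{"travel":[-0.0422,-0.0553,0.13],"dr":[0,0,0]}], gripper=0.05)

```text
time_s: 28.7
tcp_pos: [0.4779, 0.2057, 0.0671]
tcp_rot: [3.138, 0.139, -0.006]
contact_force: [-0.4, 0.1, -0.7]
width: 0.581
grasp_force: 0.0
```

>>> drive_tool(deltas=[{"travel":[0,0,0],"dr":[0,0,0]},{"travel":[0,0,0],"dr":[0,0,0]},{"travel":[0,0,0],"dr":[0,0,0]},{"travel":[0,0,0],"dr":[0,0,0]},{"travel":[0,0,0],"dr":[0,0,0]}], gripper=0.0, squeeze=40)

```text
time_s: 29.32
tcp_pos: [0.4792, 0.206, 0.0708]
tcp_rot: [-3.138, -0.139, -0.005]
contact_force: [3.8, -0.0, 3.1]
width: 0.171
grasp_force: 39.3
```

Run:
```python
from h import *
where()
s=w2r(state()["tcp_pos"]); h=np.array([-.0605,.051]); a0=np.arctan2(h[0]-s[0],h[1]-s[1]); print("angle",a0)
prev=s[:2]
A=np.linspace(a0,0.3,11)
for k in (0,5):
    b=h+.075*np.array([-np.sin(A[k]),-np.cos(A[k])])
    for a in A[k+1:k+6]:
        t=h+.075*np.array([-np.sin(a),-np.cos(a)])-b; print(round(a,2),t[0].round(4),-t[1].round(4))
b=h+.075*np.array([-np.sin(.3),-np.cos(.3)])
for a in (.22,.14,.06,0,-.03): t=h+.075*np.array([-np.sin(a),-np.cos(a)])-b; print(a,t[0].round(4),-t[1].round(4))
```

```text
t 29.32 rack [-0.1332  0.0562  0.0708] F [ 3.7522 -0.3494  3.1315] w 0.0146 grip 39.3 q [ 0.18  0.49  1.7  -0.    0.95  1.66]
angle 1.6428038206130013
1.51 -0.0 0.0101
1.37 0.0012 0.02
1.24 0.0039 0.0298
1.11 0.0078 0.039
0.97 0.0129 0.0477
0.84 0.0062 0.0079
0.7 0.0134 0.0149
0.57 0.0215 0.0209
0.43 0.0304 0.0257
0.3 0.0398 0.0293
0.22 0.0058 0.0015
0.14 0.0117 0.0026
0.06 0.0177 0.0032
0 0.0222 0.0033
-0.03 0.0244 0.0033
```

>>> drive_tool(deltas=[{"travel":[0.0,0.0101,0],"dr":[0,0,0]},{"travel":[0.0012,0.02,0],"dr":[0,0,0]},{"travel":[0.0039,0.0298,0],"dr":[0,0,0]},{"travel":[0.0078,0.039,0],"dr":[0,0,0]},{"travel":[0.0129,0.0477,0],"dr":[0,0,0]}])

```text
time_s: 29.95
tcp_pos: [0.495, 0.1596, 0.0704]
tcp_rot: [-3.138, -0.14, 0.001]
contact_force: [-1.4, 3.5, 5.8]
width: 0.169
grasp_force: 40.1
```

>>> drive_tool(deltas=[{"travel":[0.0062,0.0079,0],"dr":[0,0,0]},{"travel":[0.0134,0.0149,0],"dr":[0,0,0]},{"travel":[0.0215,0.0209,0],"dr":[0,0,0]},{"travel":[0.0304,0.0257,0],"dr":[0,0,0]},{"travel":[0.0398,0.0293,0],"dr":[0,0,0]}])

```text
time_s: 30.58
tcp_pos: [0.5373, 0.1342, 0.0703]
tcp_rot: [-3.137, -0.14, 0.002]
contact_force: [1.9, 8.0, 5.0]
width: 0.173
grasp_force: 40.2
```

>>> drive_tool(deltas=[{"travel":[0.0058,0.0015,0],"dr":[0,0,0]},{"travel":[0.0117,0.0026,0],"dr":[0,0,0]},{"travel":[0.0177,0.0032,0],"dr":[0,0,0]},{"travel":[0.0222,0.0033,0],"dr":[0,0,0]},{"travel":[0.023,0.0033,0],"dr":[0,0,0]}])

```text
time_s: 31.2
tcp_pos: [0.5604, 0.1323, 0.0703]
tcp_rot: [3.138, 0.14, -0.002]
contact_force: [-2.9, -1.3, 8.1]
width: 0.172
grasp_force: 40.4
```

Run:
```python
from h import *
where()
im,d,p,o=wsee(("violet","orange","red","blue"),20); cv2.imwrite("pics/w7.png",im)
```

```text
t 31.2 rack [-0.0589 -0.0244  0.0703] F [-2.9658 -1.069   8.1119] w 0.0147 grip 40.4 q [ 0.03  0.59  1.53 -0.    1.03  1.51]
violet [239.  82.] [179   0 108 151] ztop 0.1176 mid [0.0284 0.0003] size [0.019 0.019]
orange [283. 182.] [276 171  13  29] ztop 0.0438 mid [-0.0057 -0.007 ] size [0.0102 0.0051]
red [317. 337.] [299 289  38  93] ztop 0.0994 mid [-0.0644 -0.0238] size [0.0135 0.0133]
blue [184. 134.] [143   0  81 268] ztop 0.0829 mid [0.0145 0.0233] size [0.088  0.0167]
blue [311. 128.] [284   0  54 268] ztop 0.0829 mid [ 0.0147 -0.0214] size [0.0873 0.0162]
```

View pics/w7.png

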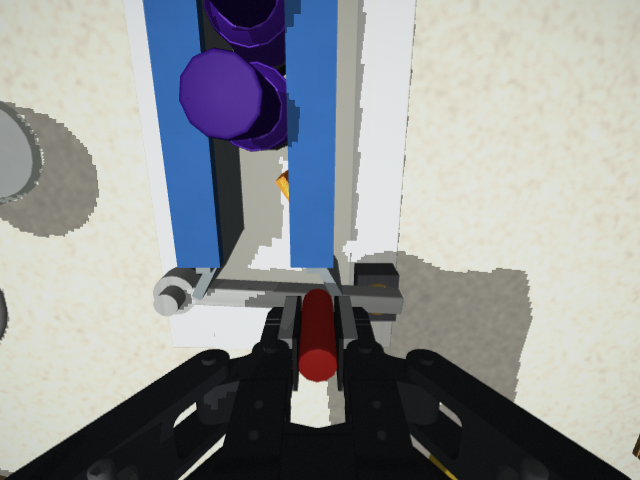

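The bar is nearly shut (hinge (170,300), free end (400,298)), but the handle sits about 4 mm short of the stop, so I'll push it home gently.

>>> drive_tool(deltas=[{"travel":[0.001,0,0],"dr":[0,0,0]},{"travel":[0.002,0,0],"dr":[0,0,0]},{"travel":[0.003,0,0],"dr":[0,0,0]},{"travel":[0.004,0,0],"dr":[0,0,0]},{"travel":[0.004,0,0],"dr":[0,0,0]}])

```text
time_s: 31.88
tcp_pos: [0.5645, 0.1325, 0.0703]
tcp_rot: [3.138, 0.14, -0.001]
contact_force: [-1.8, -2.3, 6.5]
width: 0.169
grasp_force: 40.4
```

Run:
```python
from h import *
where()
im,d,p,o=wsee(("red",),20)
```

```text
t 31.88 rack [-0.0547 -0.0245  0.0703] F [-1.9935 -2.1209  6.4607] w 0.0145 grip 40.4 q [ 0.03  0.6   1.51 -0.    1.03  1.51]
red [317. 338.] [299 290  38  92] ztop 0.0994 mid [-0.0607 -0.0239] size [0.0136 0.0134]
```

>>> drive_tool(deltas=[{"travel":[0.001,0,0],"dr":[0,0,0]},{"travel":[0.0015,0,0],"dr":[0,0,0]},{"travel":[0.002,0,0],"dr":[0,0,0]},{"travel":[0.0025,0,0],"dr":[0,0,0]},{"travel":[0.003,0,0],"dr":[0,0,0]}])

```text
time_s: 32.55
tcp_pos: [0.565, 0.1326, 0.07]
tcp_rot: [3.137, 0.141, -0.012]
contact_force: [-16.9, -5.5, 16.2]
width: 0.172
grasp_force: 41.3
```

Run:
```python
from h import *
where()
im,d,p,o=wsee(("red",),20)
```

```text
t 32.55 rack [-0.0543 -0.0245  0.07  ] F [-17.3055  -3.9716  16.1662] w 0.0147 grip 41.3 q [ 0.03  0.6   1.5  -0.    1.04  1.51]
red [317. 339.] [299 290  38  93] ztop 0.0994 mid [-0.0603 -0.0239] size [0.0134 0.0134]
```

The stop is reached: the force rises to 17 N with no further motion. I'll ease back, release and lift off.

>>> drive_tool(deltas=[{"travel":[-0.003,0,0],"dr":[0,0,0]},{"travel":[-0.003,0,0],"dr":[0,0,0]},{"travel":[-0.003,0,0],"dr":[0,0,0]},{"travel":[-0.003,0,0],"dr":[0,0,0]},{"travel":[-0.003,0,0],"dr":[0,0,0]}])

```text
time_s: 33.22
tcp_pos: [0.5644, 0.1325, 0.0703]
tcp_rot: [3.138, 0.14, -0.001]
contact_force: [-1.6, -2.3, 7.2]
width: 0.178
grasp_force: 40.4
```

>>> drive_tool(deltas=[{"travel":[0,0,0],"dr":[0,0,0]},{"travel":[0,0,0],"dr":[0,0,0]},{"travel":[0,0,0],"dr":[0,0,0]},{"travel":[0,0,0],"dr":[0,0,0]},{"travel":[0,0,0],"dr":[0,0,0]}], gripper=0.05)

```text
time_s: 33.85
tcp_pos: [0.5647, 0.133, 0.0697]
tcp_rot: [-3.138, -0.139, 0.0]
contact_force: [-0.2, -0.1, 0.5]
width: 0.587
grasp_force: 0.0
```

>>> drive_tool(deltas=[{"travel":[0,0,-0.03],"dr":[0,0,0]},{"travel":[0,0,-0.07],"dr":[0,0,0]},{"travel":[-0.02,0,-0.11],"dr":[0,0,0]},{"travel":[-0.05,0,-0.14],"dr":[0,0,0]},{"travel":[-0.06,0,-0.14],"dr":[0,0,0]}])

```text
time_s: 34.48
tcp_pos: [0.5048, 0.1277, 0.2118]
tcp_rot: [3.138, 0.14, 0.007]
contact_force: [0.6, -0.5, -0.3]
width: 0.584
grasp_force: 0.0
```

>>> drive_tool(deltas=[{"travel":[0,0,0],"dr":[0,0,0]},{"travel":[0,0,0],"dr":[0,0,0]},{"travel":[0,0,0],"dr":[0,0,0]},{"travel":[0,0,0],"dr":[0,0,0]},{"travel":[0,0,0],"dr":[0,0,0]}])

```text
time_s: 35.1
tcp_pos: [0.5051, 0.1276, 0.2096]
tcp_rot: [-3.138, -0.139, 0.0]
contact_force: [0.8, -0.2, -0.1]
width: 0.592
grasp_force: 0.0
```

Run:
```python
from h import *
where()
im,d,p,o=wsee(("red","orange","violet"),20); cv2.imwrite("pics/w8.png",im)
```

```text
t 35.1 rack [-0.1144 -0.0241  0.2096] F [ 0.7455 -0.2501 -0.1484] w 0.0505 grip 0.0 q [0.02 0.32 1.54 0.   1.28 1.5 ]
red [318. 169.] [307 155  22  26] ztop 0.0997 mid [-0.0615 -0.0237] size [0.0132 0.0135]
orange [298.  92.] [294  87   8  14] ztop 0.0435 mid [-0.0063 -0.0075] size [0.0092 0.0056]
orange [350. 174.] [346 171   8   6] ztop 0.0336 mid [-0.0718 -0.0527] size [0.0045 0.0055]
orange [357. 178.] [347 171  19  15] ztop 0.0345 mid [-0.0758 -0.059 ] size [0.0127 0.0137]
violet [281.  31.] [258   0  44  71] ztop 0.1175 mid [0.0273 0.0006] size [0.017 0.019]
```

View pics/w8.png

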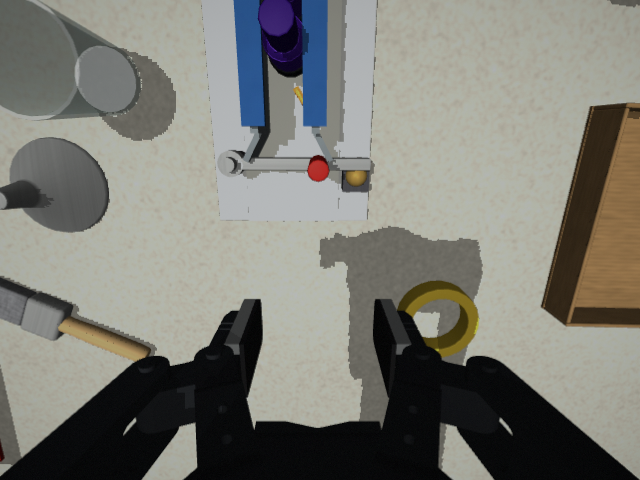

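The bar lies straight across the mouth in front of the brass nose (357,178). After release the handle sits about 1 mm off the stop, so I'll nudge it home with shut fingers.

>>> drive_tool(deltas=[{"travel":[0,0,0.03],"dr":[0,0,0]},{"travel":[0,0,0.08],"dr":[0,0,0]},{"travel":[0,0,0.12],"dr":[0,0,0]},{"travel":[0.01,0,0.135],"dr":[0,0,0]},{"travel":[0.02,0,0.135],"dr":[0,0,0]}], gripper=0.0)

```text
time_s: 35.78
tcp_pos: [0.5248, 0.1294, 0.074]
tcp_rot: [-3.138, -0.139, 0.003]
contact_force: [0.4, -1.0, 1.4]
width: 0.004
grasp_force: 0.0
```

>>> drive_tool(deltas=[{"travel":[0.004,0,0],"dr":[0,0,0]},{"travel":[0.008,0,0],"dr":[0,0,0]},{"travel":[0.012,0,0],"dr":[0,0,0]},{"travel":[0.014,0,0],"dr":[0,0,0]},{"travel":[0.015,0,0],"dr":[0,0,0]}])

```text
time_s: 36.4
tcp_pos: [0.5393, 0.1307, 0.0749]
tcp_rot: [3.138, 0.14, -0.002]
contact_force: [-6.3, -2.2, 4.3]
width: 0.0
grasp_force: 3.0
```

Run:
```python
from h import *
where()
im,d,p,o=wsee(("red",),20)
```

```text
t 36.4 rack [-0.08   -0.0241  0.0749] F [-6.4752 -1.6011  4.3382] w 0.0 grip 3.0 q [ 0.03  0.55  1.59 -0.    1.01  1.51]
red [317. 282.] [298 240  41  80] ztop 0.0996 mid [-0.0609 -0.0237] size [0.0139 0.0134]
```

One more millimetre or so, then retreat straight back.

>>> drive_tool(deltas=[{"travel":[0.0005,0,0],"dr":[0,0,0]},{"travel":[0.001,0,0],"dr":[0,0,0]},{"travel":[0.0015,0,0],"dr":[0,0,0]},{"travel":[0.0015,0,0],"dr":[0,0,0]},{"travel":[0.0015,0,0],"dr":[0,0,0]}])

```text
time_s: 37.08
tcp_pos: [0.5395, 0.1307, 0.0747]
tcp_rot: [3.138, 0.14, -0.007]
contact_force: [-11.6, -3.6, 8.4]
width: 0.003
grasp_force: 6.0
```

>>> drive_tool(deltas=[{"travel":[-0.01,0,0],"dr":[0,0,0]},{"travel":[-0.03,0,0],"dr":[0,0,0]},{"travel":[-0.035,0,-0.04],"dr":[0,0,0]},{"travel":[-0.035,0,-0.1],"dr":[0,0,0]},{"travel":[-0.035,0,-0.135],"dr":[0,0,0]}])

```text
time_s: 37.7
tcp_pos: [0.5069, 0.1279, 0.2127]
tcp_rot: [-3.138, -0.139, -0.007]
contact_force: [-0.5, -0.3, -0.2]
width: 0.001
grasp_force: 0.0
```

>>> drive_tool(deltas=[{"travel":[0,0.03,-0.01],"dr":[0,0,0]},{"travel":[0,0.08,-0.02],"dr":[0,0,0]},{"travel":[0,0.12,-0.03],"dr":[0,0,0]},{"travel":[0,0.15,-0.03],"dr":[0,0,0]},{"travel":[0,0.15,-0.03],"dr":[0,0,0]}])

```text
time_s: 38.33
tcp_pos: [0.5198, -0.0231, 0.2397]
tcp_rot: [3.138, 0.135, 0.001]
contact_force: [-0.4, 0.7, 0.2]
width: 0.0
grasp_force: 0.0
```

Run:
```python
from h import *
where()
im,d,p,o=wsee(("red","orange","violet"),20)
p=camera_params("top"); im,d=grab_frame("top"); cv2.imwrite("pics/t9.png",im)
```

```text
t 38.33 rack [-0.1132 -0.1755  0.2397] F [-0.295   0.7752  0.1984] w 0.0 grip 0.0 q [-0.27  0.3   1.5   0.    1.35  1.21]
red [127. 168.] [118 158  19  20] ztop 0.0998 mid [-0.0614 -0.0244] size [0.0133 0.0129]
orange [143. 111.] [138 105  11  13] ztop 0.0436 mid [-0.0165 -0.0198] size [0.0098 0.0108]
orange [201. 175.] [192 169  18  14] ztop 0.0344 mid [-0.0754 -0.0595] size [0.0128 0.0157]
violet [89. 19.] [68  3 35 37] ztop 0.0744 mid [0.0464 0.0014] size [0.0216 0.019 ]
violet [53. 33.] [38 16 32 37] ztop 0.1179 mid [0.028  0.0001] size [0.0187 0.0187]
violet [97. 66.] [80 57 28 18] ztop 0.0741 mid [0.017  0.0018] size [0.0076 0.019 ]
```

View pics/t9.png

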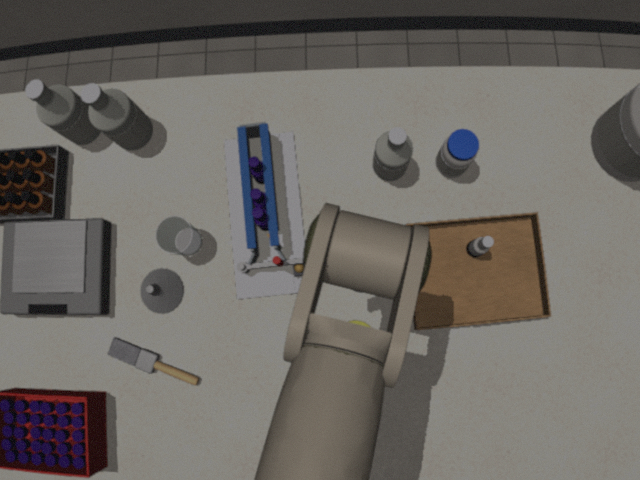

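The bar is shut in front of the detent (handle (277,261)). Three violet bottles stand in the lane at (256,165), (257,197) and (260,215); the foremost has shifted further up the lane, no doubt the announced knock. The carton holds only the white bottle, and the tool is clear of everything.

```bash
python3 -c "
from cell import workorder
print(workorder.job_done())"
```

```text
the job is handed in; nothing more can be done
None
```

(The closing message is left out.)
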